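# Tilt the painting stand and pin it

### The job

Tilt the table of the little painting stand towards the robot, front edge fully down against its stop, and lock it there: take the round-headed pin out of the wooden rack and put it all the way down into the guide hole over the index wheel, until its collar rests on the guide block. Leave the square-headed peg in the rack.

Things in the scene. Friction and masses are not known exactly. Their poses are not given: they have to be found in the camera images.
- tilt_table (a joint): Tilt (rad) of the painting stand's light-wood board, 180 x 110 x 12 mm, a wooden heart fixed on it. 0 level, + front (robot side) edge down; 0.611 = front fully down on its stop, a notch then exactly under the guide hole. Starts level or leaning back. Friction 0.25 N m holds it where left. Mid-plane on the pivot axis; the board reaches 95 mm in front of it. Press its bare front down to swing it.
- guide_mouth (a point): Top centre of the upright guide hole (16 mm wide, bevelled 5 mm) in the dark steel block at the stand's left, 168 mm up, nothing higher beside it; over an aluminium index wheel with 3 notches. Stand axes: x to its back, y left, z up. Pivot axis: along y, 78 mm below. Place to press the board: x -65, y -85 mm from here; on the stop its top there is 52 mm above the bench, 60 mm at x -54.
- locking_pin: Steel pin upright in one of 2 holes, 100 mm apart, of a wooden rack 150 x 60 x 34 mm. Origin: tip of foot, z up along it. Shank 12 mm thick, 0 to 40 mm, last 8 mm tapered to 6; collar 26 mm wide, 40 to 45; round grip 20 mm wide, 45 to 84. About 90 g. In the rack its foot is 8 mm above the bench, holes 26 mm deep; fully locked, the foot is 40 mm below the guide mouth.
- square_peg: Steel peg in the other hole of the rack, not to be used: same shank, square head 30 x 30 mm, 40 to 62 mm above its foot. Origin: tip of foot, z up along it. Which of the two holes it stands in varies; the line from it to the pin runs along the rack.

How it is judged:
At the end, for the whole second after the job is handed in: The table is tilted front edge down to within 0.09 rad (5 degrees) of its stop, and the round-headed pin stands at rest in the guide hole, within 10 mm of its centre and 15 degrees of upright, its foot at least 34 mm below the mouth and so in the wheel's notch; it has been let go (value of joint tilt_table above 0.52 rad and horizontal distance between locking_pin and guide_mouth below 0.01 m and z of locking_pin in the frame of guide_mouth below -0.034 m and angle between locking_pin's own z axis and vertical below 0.26 rad and linear speed of locking_pin below 0.02 m/s); the robot touches nothing.
It fails at once if the square-headed peg is taken out of the rack or shifted by more than 25 mm (distance of square_peg from where it was at the start of the episode above 0.025 m).
It also fails if it takes over 56 s, if anything falls off the work surface, if the arm or the gripper's body presses on something with over 40 N, if the wrist force passes 120 N, or if a joint passes its speed limit or range.

### The arm

A 6-joint arm with a two-finger parallel gripper is mounted at the origin on the work surface; the furniture and walls round the work are solid. World frame = base frame: x ahead of the robot, y to its left, z up, the work surface at z = 0. Lengths are in m, angles in rad, forces in N, time in s.
With the tool pointing down it reaches from about 0.3 to 0.775 m from the base axis. Payload 14.6 kg.
Tool frame: the origin (TCP) lies on the centre line of the jaws, within the pads' length; the fingertips stand ctrl.tcp_to_tips ahead of it and the grasp point (between the pads) lies 2 mm behind it (ctrl.tcp_to_tips is the distance from the TCP to the fingertips, in m); z points along the fingers, y is the line along which they close (so a half turn about z gives the same grasp; the last joint's range is limited). The gripper opens to 94 mm and grips with 3 to 60 N. Pads are 16 mm wide; open, the fingers measure 119 mm over their backs; the gripper's body (75 mm by 177 mm) begins 78 mm behind the grasp point.
Start: joints at [1.194, 0.3, 1.521, -0, 1.321, -0.067], TCP at [0.168, 0.524, 0.222] pointing down, gripper open.
Joint ranges: [-3.03, 3.03], [-0.79, 2.21], [0.23, 2.52], [-1.04, 4.18], [0, 3.07], [-2.55, 2.55]. Speed limits (rad/s): [2.22, 2.22, 2.57, 3.14, 3.14, 3.14].

### API

Orientations are given as [roll, pitch, yaw] about the fixed x, y, z axes, in that order (R = Rz(yaw) Ry(pitch) Rx(roll)).
In Python, from station import telemetry, viewer, hand_in, ctrl gives the robot as it stands.
- The arm moves only by the tool step_arm, never from a script. Its argument "plan" is a list of rows, each an object of numbers: "dx", "dy", "dz": the shift along the tool's x, y, z scaled (see below); "rx", "ry", "rz": the turn, a rotation vector about the tool's x, y, z scaled (see below); "claw": the closure, from 0 (fully open) to 1 (shut). In form: [{"dx": .., "dy": .., "dz": .., "rx": .., "ry": .., "rz": .., "claw": ..}, ...]. A call has 1 to 10 rows; each row shifts and turns the commanded pose from where the row before left it, along the tool's axes as they then stand; what a row does not reach is not made up. The controller multiplies each number of a shift by 0.1 m and each number of a turn by 90 degrees. A row lasts 1/10 s, in which the tool goes at most 50 mm and 8.59 degrees, less where a joint would pass 70% of its speed; a pose out of reach is approached as far as the arm can. A call with a number of a shift or a turn outside -1 to 1 is refused whole. A call with a gripper value outside its range is refused whole. The fingers move at their own pace and stop on an object; "grip_force" is the grip in N (left out, the last holds). Time passes only in rows, so rows that do not move let the fingers close. It gives the time, the measured TCP pose, the force, the opening and the grip force at its end, in the units of the state.
- telemetry.get_obs(): the state, without advancing time (a new reading comes with each control period).
- viewer.camera(name): name is "scene" or "top" or "wrist"; returns a dict with "img" (400x640x3 uint8, red, green, blue), "z_map" (400x640 float32, m along the optical axis (not along the pixel's ray), 0 where there is no reading), "fx", "fy", "cx", "cy" (pixels), "dist" ([k1, k2, p1, p2, k3] as OpenCV has them; the pictures are not rectified), "R" (3x3) and "t" (3): a world point X has camera coordinates R X + t; the wrist camera has in their place "tool_from_camera" (4x4, takes a point from camera to tool coordinates, whose origin is the TCP and whose axes are the flange's). Camera axes: x right, y down, z forward; pixel columns grow to the right and rows downward; lengths in m; the calibration is good to about 2 mm. A picture is of the moment at which its call begins: read the wrist's pose just before it.
- hand_in(): hands the job in; it is judged then, once.
Trained networks look in a picture, given as the dict that the camera call returned (one of the last four; its "shot" number tells which), for a name from the list of things; names that differ only in an ending like _2 or _b are one class to them, and where a whole thing is asked for, a point or a joint stands for the part that bears it (a point fixed in the world has none). Each returns a list of dicts, best first, with "score" (0 to 1); they miss things now and then, are a little off and sometimes report something else, mostly with a low value. They report only what shows in the picture. A call takes as long as a camera call.
- viewer.recognise(target, picture): "rect" ([left, top, right, bottom] in pixels, round what is visible of it).
The state is a dict: "time_s": time; "qpos": joint angles; "joint_vel": joint speeds; "tau": joint torques, N m; "ee_pos": TCP position; "eef_rot": TCP orientation; "force": force on the tool from outside, world axes, zero at the start; "moment": the same for the moment, N m; "grip_width": finger opening in m; "grip_force": force on a finger pad.
Only numpy, scipy, OpenCV 4.12 (cv2) and the standard library are available. Lean on these libraries where they do the work, as an engineer would, in place of code of your own. Each camera call takes 0.05 s, during which the arm holds its last target. There are 200 camera calls.

## Working session

There is one attempt and no reset: what is moved stays moved. The work goes in short steps, Python scripts to look and compute and a tool call to move; the robot and the scene stay as the last step left them, time stands still between calls to the robot, and variables do not carry over. Pictures are saved under pics/ and viewed, at most 10 in all, crops included, and the job is handed in when it is done.

Besides the shell and the picture viewer there is one more tool, called after "Request:" as a command line: name --argument value ..., lists and objects as JSON in quotes. step_arm: Moves the arm, as the interface text tells. Shifts and turns lie within -1 to 1; 1 stands for 0.1 m of shift or 90 degrees of turn. Its arguments: {"type":"object","properties":{"plan":{"type":"array"},"grip_force":{"type":"number"}},"required":["plan"]}

```bash
mkdir -p pics; ls; cat > h.py <<'E'
import numpy as np, cv2
from station import telemetry, viewer, hand_in, ctrl
from scipy.spatial.transform import Rotation as Ro
def save(p,n): cv2.imwrite('pics/'+n,p['img'][:,:,::-1])
def K(p): return np.array([[p['fx'],0,p['cx']],[0,p['fy'],p['cy']],[0,0,1.]])
def ray(p,uv): 
    q=cv2.undistortPoints(np.array(uv,float).reshape(-1,1,2),K(p),np.array(p['dist'],float)).reshape(-1,2)
    return np.c_[q,np.ones(len(q))]
def w2(p,o=None):
    "camera->world R,t"
    if 'tool_from_camera' in p:
        T=np.array(p['tool_from_camera']); R=Ro.from_euler('xyz',o['eef_rot']).as_matrix()
        return R@T[:3,:3], R@T[:3,3]+np.array(o['ee_pos'])
    R=np.array(p['R']); return R.T,-R.T@np.array(p['t'])
def cloud(p,o=None):
    z=p['z_map']; h,w=z.shape
    uv=np.stack(np.meshgrid(np.arange(w),np.arange(h)),-1).reshape(-1,2)
    R,t=w2(p,o); X=(ray(p,uv)*z.reshape(-1,1))@R.T+t
    X[z.ravel()==0]=np.nan
    return X.reshape(h,w,3)
def onplane(p,uv,z,o=None):
    R,t=w2(p,o); d=ray(p,uv)@R.T
    return t+d*((z-t[2])/d[:,2:])
E
python3 - <<'E'
from h import *
print(ctrl.tcp_to_tips, telemetry.get_obs())
ps=[]
for n in ['scene','top']:
    p=viewer.camera(n); ps.append(p['img'])
    save(p,n+'0.png'); c=cloud(p); np.savez(n+'.npz',c=c)
    for t in ['tilt_table','guide_mouth','locking_pin','square_peg']:
        for r in viewer.recognise(t,p)[:2]:
            L=np.array(r['rect']); m=(L[:2]+L[2:])/2
            print(n,t,round(r['score'],2),L.round(), c[int(m[1]),int(m[0])].round(3))
E
```

```text
pics
0.017 {'time_s': 0.0, 'qpos': array([ 1.19439167e+00,  3.00478989e-01,  1.52160801e+00, -4.75212926e-08,
        1.32069242e+00, -6.65973295e-02]), 'joint_vel': array([ 9.95370664e-05, -1.62431078e-03, -9.01766579e-04, -5.43069928e-04,
        1.46848168e-03, -1.05945267e-03]), 'tau': array([ 4.70326063e-05, -5.31814206e+01, -3.52729189e+01,  7.07810232e-02,
        2.44234741e-02, -1.11682455e-04]), 'ee_pos': array([0.16758973, 0.52358003, 0.2218706 ]), 'eef_rot': array([-3.14040851e+00, -7.89312498e-05,  2.83178529e+00]), 'force': array([-0.31027922, -1.04092369, -0.12577282]), 'moment': array([ 0.03680996, -0.00592327,  0.00077698]), 'grip_force': 0.0, 'grip_width': 0.09356270517261701}
scene tilt_table 0.74 [330. 109. 396. 162.] [ 0.568 -0.268  0.096]
scene guide_mouth 0.96 [322. 110. 397. 184.] [ 0.55  -0.203  0.111]
scene locking_pin 0.51 [286. 288. 298. 307.] [0.468 0.273 0.08 ]
scene square_peg 0.84 [264. 332. 286. 348.] [0.451 0.364 0.069]
top tilt_table 0.7 [412. 163. 464. 217.] [ 0.59  -0.278  0.098]
top guide_mouth 0.7 [396. 159. 470. 226.] [ 0.581 -0.267  0.096]
top square_peg 0.63 [218. 231. 229. 243.] [0.459 0.364 0.071]
```

```bash
python3 - <<'E'
import cv2,numpy as np
a=cv2.imread('pics/scene0.png'); b=cv2.imread('pics/top0.png')
A=cv2.resize(a[95:200,300:420],None,fx=3.3,fy=3.3); B=cv2.resize(b[145:240,380:490],None,fx=3.6,fy=3.6)
C=cv2.resize(a[270:370,240:330],None,fx=2.2,fy=2.2);D=cv2.resize(b[200:270,190:290],None,fx=3,fy=3)
o=np.zeros((590,800,3),np.uint8)
for i,(y,x) in zip((A,B,C,D),((0,0),(0,400),(350,0),(350,400))): 
    i=i[:590-y,:800-x]; o[y:y+i.shape[0],x:x+i.shape[1]]=i
cv2.imwrite('pics/m.png',o)
for n,s in (('scene',np.s_[95:200,300:420]),('top',np.s_[140:240,380:490])):
    c=np.load(n+'.npz')['c'][s]; q=c[(c[...,2]>.15)&(c[...,2]<.2)]; print(n,len(q),q.mean(0),q.min(0),q.max(0))
for n in('scene','top'):
    c=np.load(n+'.npz')['c'].reshape(-1,3); q=c[(c[:,2]>.055)&(c[:,2]<.12)&(c[:,1]>.2)&(c[:,1]<.42)&(c[:,0]>.35)]
    for k in(0,1):
        g=q[(q[:,1]>.32)==k]; print(n,k,len(g),np.median(g,0),g.min(0),g.max(0))
E
```

```text
scene 315 [ 0.59291183 -0.21138678  0.16383827] [ 0.56607769 -0.24471452  0.15009391] [ 0.62372603 -0.18867098  0.17192703]
top 332 [ 0.59625419 -0.2126926   0.16639598] [ 0.5656852  -0.23969023  0.15003764] [ 0.62604892 -0.18748441  0.17371141]
scene 0 789 [0.78082241 0.22141941 0.09175787] [0.46287587 0.20002857 0.05506772] [1.19699649 0.31996169 0.11997312]
scene 1 1302 [1.01319981 0.37444726 0.08135817] [0.44165289 0.32006139 0.05502341] [1.11868976 0.41996742 0.1199866 ]
top 0 341 [0.81141416 0.22975289 0.09639116] [0.46463729 0.20004358 0.05503432] [1.20003959 0.31993685 0.11990346]
top 1 1031 [1.01574488 0.35821087 0.08603945] [0.44416595 0.32012659 0.05504904] [1.22857648 0.41985276 0.11993823]
```

View pics/scene0.png

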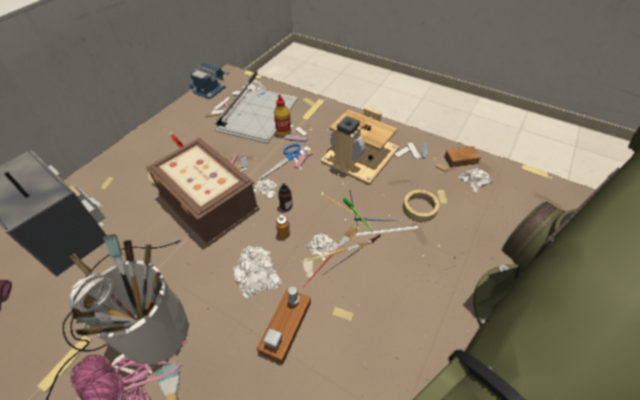

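View pics/m.png

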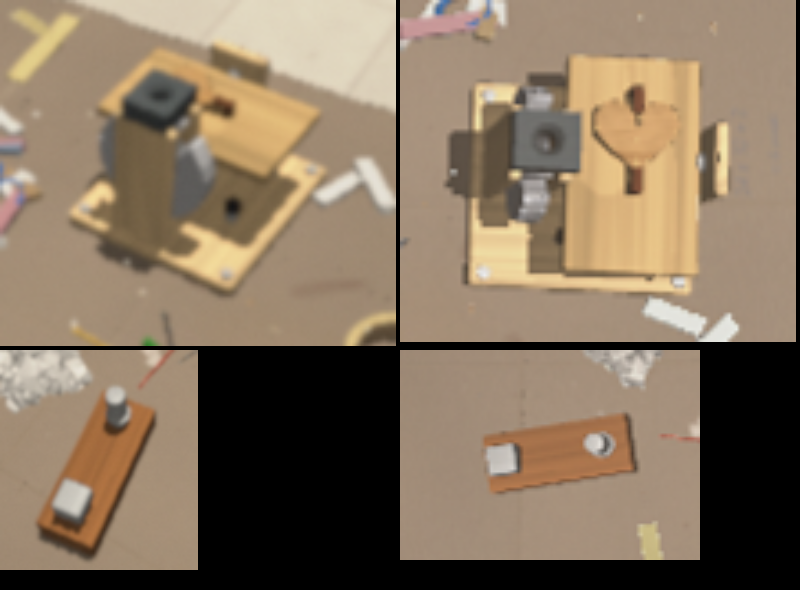

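The scene picture shows the stand at about (355,140), with the dark guide block on its left. The rack is at about (285,325), with the round pin at (293,290) and the square peg at (272,340). Next I'll work out the stand's yaw, the mouth and the board geometry.

```bash
python3 - <<'E'
from h import *
s,p=viewer.camera('scene'),viewer.camera('top')
print('mouth top',onplane(p,[(420.8,184.2)],.168),'pin top-cam',onplane(p,[(255.7,230.7)],.092),'pin scene',onplane(s,[(293.2,288.5)],.092))
print('mouth scene',onplane(s,[(300+160/3.3,95+93/3.3)],.168))
c=cloud(p)
b=c.reshape(-1,3)
q=b[(b[:,2]>.155)&(b[:,2]<.18)&(abs(b[:,0]-.596)<.05)&(abs(b[:,1]+.213)<.05)]
print('block',cv2.minAreaRect(q[:,:2].astype(np.float32)*1000),np.median(q,0))
q=b[(b[:,0]>.45)&(b[:,0]<.72)&(b[:,1]<-.25)&(b[:,1]>-.38)&(b[:,2]>.05)&(b[:,2]<.2)]
print('board',cv2.minAreaRect(q[:,:2].astype(np.float32)*1000),len(q))
for x in np.arange(.48,.74,.02):
    g=q[abs(q[:,0]-x)<.01]; 
    if len(g): print(round(x,2),np.median(g[:,2]).round(3),g[:,2].max().round(3))
q=b[(b[:,0]>.45)&(b[:,0]<.49)&(abs(b[:,1]-.273)<.03)&(b[:,2]>.08)&(b[:,2]<.11)];print('pin head',len(q),q.mean(0))
E
```

```text
mouth top [[ 0.59393188 -0.21592492  0.168     ]] pin top-cam [[0.47313114 0.26023621 0.092     ]] pin scene [[0.47313269 0.25936473 0.092     ]]
mouth scene [[ 0.59316487 -0.2146182   0.168     ]]
block ((594.0095825195312, -213.19854736328125), (51.844459533691406, 52.79934310913086), 87.92134094238281) [ 0.5971145  -0.21327981  0.16796722]
board ((586.4740600585938, -310.3622131347656), (184.59471130371094, 120.45895385742188), 0.07711278647184372) 2239
0.5 0.097 0.104
0.52 0.097 0.105
0.54 0.097 0.105
0.56 0.097 0.123
0.58 0.097 0.122
0.6 0.103 0.122
0.62 0.105 0.121
0.64 0.098 0.115
0.66 0.096 0.101
0.68 0.095 0.1
pin head 37 [0.47362484 0.26238838 0.09209614]
```

Request:
step_arm --plan '[{"rz": 0.09, "dz": -0.05, "claw": 0}, {"rz": 0.09, "dz": -0.05, "claw": 0}, {"rz": 0.09, "dz": -0.05, "claw": 0}, {"rz": 0.09, "dz": -0.05, "claw": 0}, {"rz": 0.09, "dz": -0.05, "claw": 0}, {"rz": 0.09, "dz": -0.05, "claw": 0}, {"rz": 0.09, "dz": -0.05, "claw": 0}, {"rz": 0.09, "dz": -0.05, "claw": 0}, {"rz": 0.083, "claw": 0}, {"claw": 0}]'

```text
$.plan[0]: bad value
```

Request:
step_arm --plan '[{"dx": -0.262, "dy": 0.305, "claw": 0}, {"dx": -0.262, "dy": 0.305, "claw": 0}, {"dx": -0.262, "dy": 0.305, "claw": 0}, {"dx": -0.262, "dy": 0.305, "claw": 0}, {"dx": -0.262, "dy": 0.305, "claw": 0}, {"dx": -0.262, "dy": 0.305, "claw": 0}, {"dx": -0.262, "dy": 0.305, "claw": 0}, {"dx": -0.262, "dy": 0.305, "claw": 0}, {"dx": -0.262, "dy": 0.305, "claw": 0}, {"dx": -0.262, "dy": 0.305, "claw": 0}]'

```text
$.plan[0]: bad value
```

Request:
step_arm --plan '[{"claw": 0}, {"claw": 0}]'

```text
$.plan[0]: bad value
```

```bash
python3 - <<'E'
from h import *
o=telemetry.get_obs();p=viewer.camera('wrist'); save(p,'w1.png'); print(p['tool_from_camera'].round(3))
c=cloud(p,o)
for t in ['locking_pin','square_peg']:
    for r in viewer.recognise(t,p)[:2]: print(t,r['score'],r['rect'])
b=c.reshape(-1,3);q=b[(abs(b[:,0]-.473)<.03)&(abs(b[:,1]-.262)<.03)&(b[:,2]>.085)&(b[:,2]<.12)]
print(len(q)); print(np.median(q,0),cv2.minEnclosingCircle((q[:,:2]*1000).astype(np.float32)) if len(q) else 0)
E
```

```text
[[-0.    -0.967 -0.256  0.074]
 [ 1.    -0.     0.     0.001]
 [-0.    -0.256  0.967 -0.162]
 [ 0.     0.     0.     1.   ]]
0
[nan nan nan] 0
  return _methods._mean(a, axis=axis, dtype=dtype,
  ret = um.true_divide(
```

View pics/w1.png

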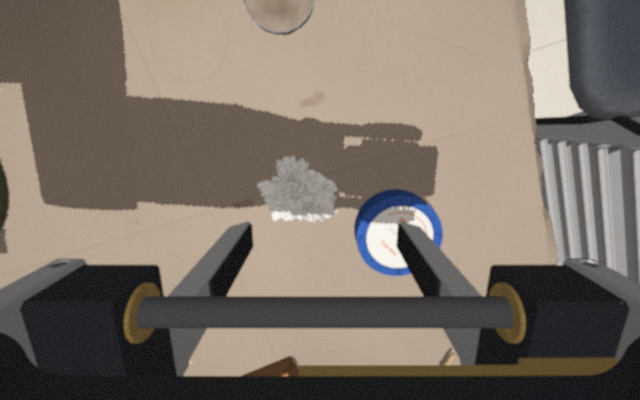

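The moves were refused because each row needs every key. The wrist picture was still taken at the start pose and shows only clutter, so I'll resend with complete rows.

Request:
step_arm --plan '[{"dx": 0, "dy": 0, "dz": -0.05, "rx": 0, "ry": 0, "rz": 0.09, "claw": 0}, {"dx": 0, "dy": 0, "dz": -0.05, "rx": 0, "ry": 0, "rz": 0.09, "claw": 0}, {"dx": 0, "dy": 0, "dz": -0.05, "rx": 0, "ry": 0, "rz": 0.09, "claw": 0}, {"dx": 0, "dy": 0, "dz": -0.05, "rx": 0, "ry": 0, "rz": 0.09, "claw": 0}, {"dx": 0, "dy": 0, "dz": -0.05, "rx": 0, "ry": 0, "rz": 0.09, "claw": 0}, {"dx": 0, "dy": 0, "dz": -0.05, "rx": 0, "ry": 0, "rz": 0.09, "claw": 0}, {"dx": 0, "dy": 0, "dz": -0.05, "rx": 0, "ry": 0, "rz": 0.09, "claw": 0}, {"dx": 0, "dy": 0, "dz": -0.05, "rx": 0, "ry": 0, "rz": 0.09, "claw": 0}, {"dx": 0, "dy": 0, "dz": 0, "rx": 0, "ry": 0, "rz": 0.083, "claw": 0}, {"dx": 0, "dy": 0, "dz": 0, "rx": 0, "ry": 0, "rz": 0, "claw": 0}]'

```text
time_s: 1.75
ee_pos: [0.1677, 0.5238, 0.2626]
eef_rot: [3.142, -0.0, 1.568]
force: [-0.0, 0.8, 0.2]
grip_width: 0.0941
grip_force: 0.0
```

Request:
step_arm --plan '[{"dx": -0.262, "dy": 0.305, "dz": 0, "rx": 0, "ry": 0, "rz": 0, "claw": 0}, {"dx": -0.262, "dy": 0.305, "dz": 0, "rx": 0, "ry": 0, "rz": 0, "claw": 0}, {"dx": -0.262, "dy": 0.305, "dz": 0, "rx": 0, "ry": 0, "rz": 0, "claw": 0}, {"dx": -0.262, "dy": 0.305, "dz": 0, "rx": 0, "ry": 0, "rz": 0, "claw": 0}, {"dx": -0.262, "dy": 0.305, "dz": 0, "rx": 0, "ry": 0, "rz": 0, "claw": 0}, {"dx": -0.262, "dy": 0.305, "dz": 0, "rx": 0, "ry": 0, "rz": 0, "claw": 0}, {"dx": -0.262, "dy": 0.305, "dz": 0, "rx": 0, "ry": 0, "rz": 0, "claw": 0}, {"dx": -0.262, "dy": 0.305, "dz": 0, "rx": 0, "ry": 0, "rz": 0, "claw": 0}, {"dx": -0.262, "dy": 0.305, "dz": 0, "rx": 0, "ry": 0, "rz": 0, "claw": 0}, {"dx": 0, "dy": 0, "dz": 0, "rx": 0, "ry": 0, "rz": 0, "claw": 0}]'

```text
time_s: 2.75
ee_pos: [0.4446, 0.2852, 0.2621]
eef_rot: [-3.141, 0.001, 1.571]
force: [-0.5, 1.1, 0.5]
grip_width: 0.0943
grip_force: 0.0
```

```bash
cat > look.py <<'E'
from h import *
import sys
def look(n,targets,ctr,zlo,zhi,r=.03):
    o=telemetry.get_obs();p=viewer.camera('wrist'); save(p,n)
    c=cloud(p,o); print(o['ee_pos'].round(4),o['eef_rot'].round(3),o['time_s'])
    for t in targets:
        for q in viewer.recognise(t,p)[:2]: print(t,round(q['score'],2),np.round(q['rect']))
    b=c.reshape(-1,3);q=b[(abs(b[:,0]-ctr[0])<r)&(abs(b[:,1]-ctr[1])<r)&(b[:,2]>zlo)&(b[:,2]<zhi)]
    if len(q): print(len(q),np.median(q,0),cv2.minAreaRect((q[:,:2]*1000).astype(np.float32)))
    return o,p,c
E
python3 - <<'E'
from look import *
look('w2.png',['locking_pin','square_peg'],(.473,.262),.085,.12)
E
```

```text
[0.4446 0.2852 0.2621] [-3.141e+00  1.000e-03  1.571e+00] 2.75
locking_pin 0.61 [338. 183. 358. 209.]
square_peg 0.77 [327. 100. 354. 128.]
222 [0.47520436 0.26579859 0.09097776] ((474.8772888183594, 265.245361328125), (19.049726486206055, 18.557310104370117), 26.342641830444336)
```

View pics/w2.png

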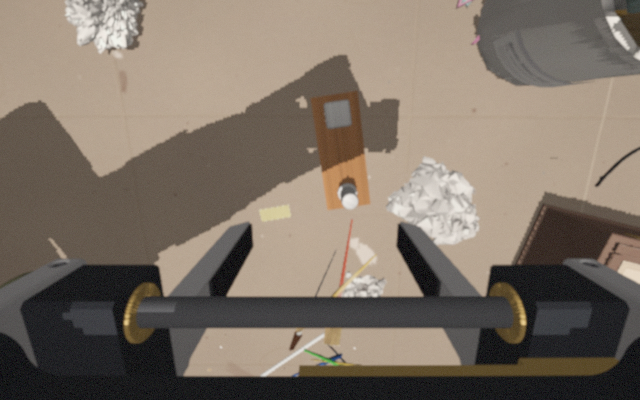

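The wrist picture shows the round pin top at (349,200) and the square peg at (338,113) at the far end of the rack, which agrees with the networks. Going to the stand now.

Request:
step_arm --plan '[{"dx": -0.48, "dy": 0.08, "dz": 0, "rx": 0, "ry": 0, "rz": 0, "claw": 1}, {"dx": -0.48, "dy": 0.08, "dz": 0, "rx": 0, "ry": 0, "rz": 0, "claw": 1}, {"dx": -0.48, "dy": 0.08, "dz": 0, "rx": 0, "ry": 0, "rz": 0, "claw": 1}, {"dx": -0.48, "dy": 0.08, "dz": 0, "rx": 0, "ry": 0, "rz": 0, "claw": 1}, {"dx": -0.48, "dy": 0.08, "dz": 0, "rx": 0, "ry": 0, "rz": 0, "claw": 1}, {"dx": -0.48, "dy": 0.08, "dz": 0, "rx": 0, "ry": 0, "rz": 0, "claw": 1}, {"dx": -0.48, "dy": 0.08, "dz": 0, "rx": 0, "ry": 0, "rz": 0, "claw": 1}, {"dx": -0.48, "dy": 0.08, "dz": 0, "rx": 0, "ry": 0, "rz": 0, "claw": 1}, {"dx": -0.48, "dy": 0.08, "dz": 0, "rx": 0, "ry": 0, "rz": 0, "claw": 1}, {"dx": -0.48, "dy": 0.08, "dz": 0, "rx": 0, "ry": 0, "rz": 0, "claw": 1}]'

```text
time_s: 3.9
ee_pos: [0.5222, -0.1927, 0.2627]
eef_rot: [3.141, 0.0, 1.574]
force: [1.7, 0.9, -0.1]
grip_width: 0.0178
grip_force: 0.0
```

Request:
step_arm --plan '[{"dx": 0, "dy": 0, "dz": 0, "rx": 0, "ry": 0, "rz": 0, "claw": 1}, {"dx": 0, "dy": 0, "dz": 0, "rx": 0, "ry": 0, "rz": 0, "claw": 1}]'

```text
time_s: 4.1
ee_pos: [0.522, -0.1915, 0.2621]
eef_rot: [-3.141, -0.0, 1.571]
force: [-0.4, 0.4, 0.7]
grip_width: 0.0019
grip_force: 0.0
```

```bash
python3 - <<'E'
from look import *
o,p,c=look('w3.png',['guide_mouth','tilt_table'],(.594,-.215),.155,.18,.04)
np.savez('w3.npz',c=c)
E
```

```text
[ 0.522  -0.1915  0.2621] [-3.141 -0.     1.571] 4.1
guide_mouth 0.85 [303. 158. 455. 296.]
tilt_table 0.87 [323. 185. 456. 296.]
2770 [ 0.59693227 -0.21389241  0.16694402] ((597.358154296875, -215.74392700195312), (52.784461975097656, 46.88478088378906), 86.24363708496094)
```

View pics/w3.png

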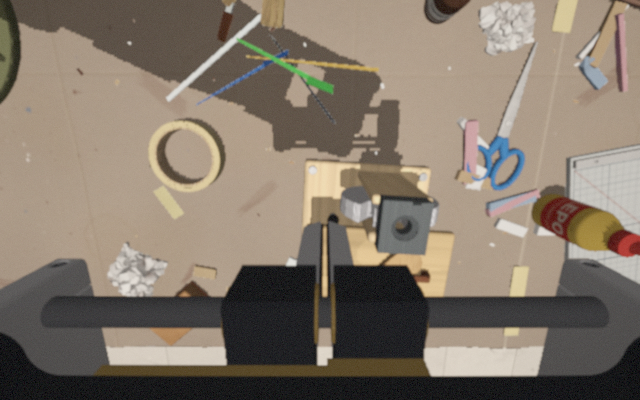

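The guide hole shows at (405,226) in the dark block, with the bare board front just right of the finger tips.

```bash
python3 - <<'E'
from look import *
o=telemetry.get_obs();p=viewer.camera('wrist')
g=cv2.cvtColor(p['img'],cv2.COLOR_RGB2GRAY)[205:248,382:430].astype(float)
yy,xx=np.where(g<np.percentile(g,6)); print(xx.mean()+382,yy.mean()+205,xx.std(),yy.std())
print(onplane(p,[(405,226),(xx.mean()+382,yy.mean()+205)],.168,o))
# block corners in the picture
print(onplane(p,[(381,196),(430,199),(427,254),(377,251)],.168,o))
E
```

```text
404.4715447154472 228.9837398373984 4.369750422171221 4.533495465484382
[[ 0.59758446 -0.21280242  0.168     ]
 [ 0.59730775 -0.2157496   0.168     ]]
[[ 0.57389009 -0.18411054  0.168     ]
 [ 0.61829753 -0.1868193   0.168     ]
 [ 0.62057091 -0.24108619  0.168     ]
 [ 0.57288355 -0.23805256  0.168     ]]
```

Request:
step_arm --plan '[{"dx": -0.36, "dy": 0.01, "dz": 0, "rx": 0, "ry": 0, "rz": 0, "claw": 1}, {"dx": -0.36, "dy": 0.01, "dz": 0, "rx": 0, "ry": 0, "rz": 0, "claw": 1}, {"dx": -0.36, "dy": 0.02, "dz": 0, "rx": 0, "ry": 0, "rz": 0, "claw": 1}, {"dx": 0, "dy": 0, "dz": 0.4, "rx": 0, "ry": 0, "rz": 0, "claw": 1}, {"dx": 0, "dy": 0, "dz": 0.4, "rx": 0, "ry": 0, "rz": 0, "claw": 1}, {"dx": 0, "dy": 0, "dz": 0.4, "rx": 0, "ry": 0, "rz": 0, "claw": 1}, {"dx": 0, "dy": 0, "dz": 0, "rx": 0, "ry": 0, "rz": 0, "claw": 1}]'

```text
time_s: 5.0
ee_pos: [0.5243, -0.2979, 0.1378]
eef_rot: [-3.135, -0.005, 1.572]
force: [0.0, 0.3, 0.5]
grip_width: 0.0006
grip_force: 0.0
```

Request:
step_arm --plan '[{"dx": 0, "dy": 0, "dz": 0.1, "rx": 0, "ry": 0, "rz": 0, "claw": 1}, {"dx": 0, "dy": 0, "dz": 0.1, "rx": 0, "ry": 0, "rz": 0, "claw": 1}, {"dx": 0, "dy": 0, "dz": 0.04, "rx": 0, "ry": 0, "rz": 0, "claw": 1}, {"dx": 0, "dy": 0, "dz": 0.04, "rx": 0, "ry": 0, "rz": 0, "claw": 1}, {"dx": 0, "dy": 0, "dz": 0.04, "rx": 0, "ry": 0, "rz": 0, "claw": 1}, {"dx": 0, "dy": 0, "dz": 0.04, "rx": 0, "ry": 0, "rz": 0, "claw": 1}, {"dx": 0, "dy": 0, "dz": 0.04, "rx": 0, "ry": 0, "rz": 0, "claw": 1}, {"dx": 0, "dy": 0, "dz": 0.04, "rx": 0, "ry": 0, "rz": 0, "claw": 1}, {"dx": 0, "dy": 0, "dz": 0.04, "rx": 0, "ry": 0, "rz": 0, "claw": 1}, {"dx": 0, "dy": 0, "dz": 0.04, "rx": 0, "ry": 0, "rz": 0, "claw": 1}]'

```text
time_s: 6.0
ee_pos: [0.5262, -0.3003, 0.0904]
eef_rot: [3.141, 0.001, 1.57]
force: [0.6, 0.0, 4.5]
grip_width: 0.0007
grip_force: 1.9
```

Request:
step_arm --plan '[{"dx": 0, "dy": 0, "dz": 0.03, "rx": 0, "ry": 0, "rz": 0, "claw": 1}, {"dx": 0, "dy": 0, "dz": 0.02, "rx": 0, "ry": 0, "rz": 0, "claw": 1}, {"dx": 0, "dy": 0, "dz": 0.02, "rx": 0, "ry": 0, "rz": 0, "claw": 1}]'

```text
time_s: 6.3
ee_pos: [0.5259, -0.3001, 0.0833]
eef_rot: [-3.142, -0.0, 1.57]
force: [1.4, -0.8, 5.3]
grip_width: 0.0004
grip_force: 1.8
```

Request:
step_arm --plan '[{"dx": 0, "dy": 0, "dz": 0.02, "rx": 0, "ry": 0, "rz": 0, "claw": 1}, {"dx": 0, "dy": 0, "dz": 0.02, "rx": 0, "ry": 0, "rz": 0, "claw": 1}, {"dx": 0, "dy": 0, "dz": 0.02, "rx": 0, "ry": 0, "rz": 0, "claw": 1}, {"dx": 0, "dy": 0, "dz": 0.02, "rx": 0, "ry": 0, "rz": 0, "claw": 1}]'

```text
time_s: 6.7
ee_pos: [0.5258, -0.3001, 0.0753]
eef_rot: [-3.141, -0.0, 1.57]
force: [0.8, 0.2, 4.2]
grip_width: 0.0005
grip_force: 1.7
```

Request:
step_arm --plan '[{"dx": 0, "dy": 0, "dz": 0.02, "rx": 0, "ry": 0, "rz": 0, "claw": 1}, {"dx": 0, "dy": 0, "dz": 0.01, "rx": 0, "ry": 0, "rz": 0, "claw": 1}]'

```text
time_s: 6.9
ee_pos: [0.5258, -0.3001, 0.0722]
eef_rot: [-3.141, -0.0, 1.57]
force: [0.2, 0.6, 4.3]
grip_width: 0.0003
grip_force: 1.7
```

Request:
step_arm --plan '[{"dx": 0, "dy": 0, "dz": 0.02, "rx": 0, "ry": 0, "rz": 0, "claw": 1}, {"dx": 0, "dy": 0, "dz": 0.01, "rx": 0, "ry": 0, "rz": 0, "claw": 1}]'

```text
time_s: 7.1
ee_pos: [0.5261, -0.3002, 0.0705]
eef_rot: [3.141, 0.0, 1.571]
force: [-5.8, 3.9, 23.4]
grip_width: 0.0003
grip_force: 11.3
```

Request:
step_arm --plan '[{"dx": 0, "dy": 0, "dz": 0.01, "rx": 0, "ry": 0, "rz": 0, "claw": 1}, {"dx": 0, "dy": 0, "dz": 0.01, "rx": 0, "ry": 0, "rz": 0, "claw": 1}]'

```text
time_s: 7.3
ee_pos: [0.5262, -0.3003, 0.0703]
eef_rot: [3.14, 0.001, 1.571]
force: [-14.5, 9.9, 40.7]
grip_width: 0.0003
grip_force: 21.3
```

The stop is reached: the force jumps while the arm stops descending. Lifting off and returning to the pin.

Request:
step_arm --plan '[{"dx": 0, "dy": 0, "dz": -0.1, "rx": 0, "ry": 0, "rz": 0, "claw": 1}, {"dx": 0, "dy": 0, "dz": -0.4, "rx": 0, "ry": 0, "rz": 0, "claw": 1}, {"dx": 0, "dy": 0, "dz": -0.48, "rx": 0, "ry": 0, "rz": 0, "claw": 1}, {"dx": 0, "dy": 0, "dz": -0.48, "rx": 0, "ry": 0, "rz": 0, "claw": 1}, {"dx": 0, "dy": 0, "dz": -0.45, "rx": 0, "ry": 0, "rz": 0, "claw": 1}, {"dx": 0.48, "dy": -0.04, "dz": 0, "rx": 0, "ry": 0, "rz": 0, "claw": 0}, {"dx": 0.48, "dy": -0.04, "dz": 0, "rx": 0, "ry": 0, "rz": 0, "claw": 0}, {"dx": 0.48, "dy": -0.04, "dz": 0, "rx": 0, "ry": 0, "rz": 0, "claw": 0}, {"dx": 0.48, "dy": -0.04, "dz": 0, "rx": 0, "ry": 0, "rz": 0, "claw": 0}, {"dx": 0.48, "dy": -0.04, "dz": 0, "rx": 0, "ry": 0, "rz": 0, "claw": 0}]'

```text
time_s: 8.3
ee_pos: [0.5052, -0.0583, 0.258]
eef_rot: [-3.141, -0.0, 1.57]
force: [1.4, -0.0, 0.4]
grip_width: 0.037
grip_force: 0.0
```

Request:
step_arm --plan '[{"dx": 0.48, "dy": -0.04, "dz": 0, "rx": 0, "ry": 0, "rz": 0, "claw": 0}, {"dx": 0.48, "dy": -0.04, "dz": 0, "rx": 0, "ry": 0, "rz": 0, "claw": 0}, {"dx": 0.48, "dy": -0.04, "dz": 0, "rx": 0, "ry": 0, "rz": 0, "claw": 0}, {"dx": 0.48, "dy": -0.04, "dz": 0, "rx": 0, "ry": 0, "rz": 0, "claw": 0}, {"dx": 0.48, "dy": -0.04, "dz": 0, "rx": 0, "ry": 0, "rz": 0, "claw": 0}, {"dx": 0.48, "dy": -0.04, "dz": 0, "rx": 0, "ry": 0, "rz": 0, "claw": 0}, {"dx": 0.48, "dy": -0.04, "dz": 0, "rx": 0, "ry": 0, "rz": 0, "claw": 0}, {"dx": 0, "dy": 0, "dz": 0.4, "rx": 0, "ry": 0, "rz": 0, "claw": 0}, {"dx": 0, "dy": 0, "dz": 0.4, "rx": 0, "ry": 0, "rz": 0, "claw": 0}, {"dx": 0, "dy": 0, "dz": 0, "rx": 0, "ry": 0, "rz": 0, "claw": 0}]'

```text
time_s: 9.3
ee_pos: [0.4758, 0.2751, 0.1733]
eef_rot: [-3.133, 0.004, 1.571]
force: [0.1, 0.0, 0.4]
grip_width: 0.0938
grip_force: 0.0
```

```bash
python3 - <<'E'
from look import *
o,p,c=look('w4.png',['locking_pin','square_peg'],(.474,.263),.085,.12)
t=viewer.camera('top'); save(t,'t4.png'); c=cloud(t).reshape(-1,3)
q=c[(abs(c[:,1]+.31)<.03)&(c[:,0]>.5)&(c[:,0]<.58)&(c[:,2]>.03)]
print('board slope',np.degrees(np.arctan(np.polyfit(q[:,0],q[:,2],1)[0])),len(q))
E
```

```text
[0.4758 0.2751 0.1733] [-3.133  0.004  1.571] 9.3
locking_pin 0.82 [311. 196. 335. 229.]
square_peg 0.77 [288.  82. 326. 119.]
399 [0.47555087 0.26603229 0.0910772 ] ((475.16485595703125, 265.19207763671875), (18.49308967590332, 19.05594825744629), 1.079263687133789)
board slope 37.125805532745815 492
```

View pics/w4.png

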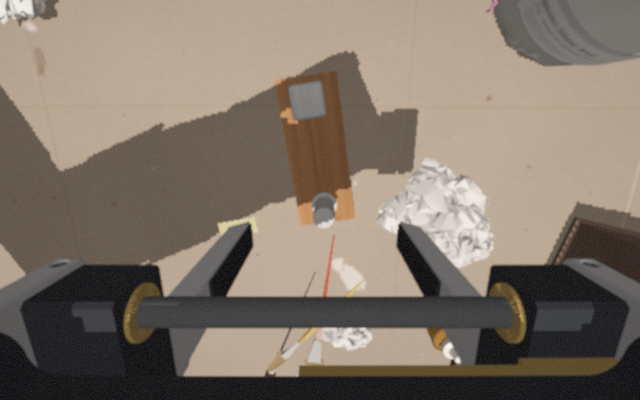

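The pin head is at (323,213), centred between the open fingers. The peg at (307,100) is well clear.

Request:
step_arm --plan '[{"dx": -0.1, "dy": 0, "dz": 0.2, "rx": 0, "ry": 0, "rz": 0, "claw": 0}, {"dx": 0, "dy": 0, "dz": 0.3, "rx": 0, "ry": 0, "rz": 0, "claw": 0}, {"dx": 0, "dy": 0, "dz": 0.3, "rx": 0, "ry": 0, "rz": 0, "claw": 0}, {"dx": 0, "dy": 0, "dz": 0, "rx": 0, "ry": 0, "rz": 0, "claw": 0}, {"dx": 0, "dy": 0, "dz": 0, "rx": 0, "ry": 0, "rz": 0, "claw": 0}]'

```text
time_s: 10.0
ee_pos: [0.4789, 0.2661, 0.1004]
eef_rot: [3.14, -0.001, 1.57]
force: [0.4, -1.3, 0.7]
grip_width: 0.0938
grip_force: 0.0
```

Request:
step_arm --plan '[{"dx": -0.012, "dy": -0.038, "dz": 0.1, "rx": 0, "ry": 0, "rz": 0, "claw": 0}, {"dx": 0, "dy": 0, "dz": 0.1, "rx": 0, "ry": 0, "rz": 0, "claw": 0}, {"dx": 0, "dy": 0, "dz": 0.07, "rx": 0, "ry": 0, "rz": 0, "claw": 0}, {"dx": 0, "dy": 0, "dz": 0, "rx": 0, "ry": 0, "rz": 0, "claw": 0}, {"dx": 0, "dy": 0, "dz": 0, "rx": 0, "ry": 0, "rz": 0, "claw": 0}]'

```text
time_s: 10.5
ee_pos: [0.4743, 0.2648, 0.0715]
eef_rot: [-3.142, 0.0, 1.571]
force: [1.2, 0.0, 0.3]
grip_width: 0.0943
grip_force: 0.0
```

Request:
step_arm --grip_force 25 --plan '[{"dx": 0, "dy": 0, "dz": 0, "rx": 0, "ry": 0, "rz": 0, "claw": 1}, {"dx": 0, "dy": 0, "dz": 0, "rx": 0, "ry": 0, "rz": 0, "claw": 1}, {"dx": 0, "dy": 0, "dz": 0, "rx": 0, "ry": 0, "rz": 0, "claw": 1}, {"dx": 0, "dy": 0, "dz": 0, "rx": 0, "ry": 0, "rz": 0, "claw": 1}, {"dx": 0, "dy": 0, "dz": 0, "rx": 0, "ry": 0, "rz": 0, "claw": 1}, {"dx": 0, "dy": 0, "dz": 0, "rx": 0, "ry": 0, "rz": 0, "claw": 1}, {"dx": 0, "dy": 0, "dz": 0, "rx": 0, "ry": 0, "rz": 0, "claw": 1}, {"dx": 0, "dy": 0, "dz": 0, "rx": 0, "ry": 0, "rz": 0, "claw": 1}]'

```text
time_s: 11.3
ee_pos: [0.4743, 0.2647, 0.0714]
eef_rot: [-3.142, 0.0, 1.57]
force: [-0.4, 1.2, 0.3]
grip_width: 0.0331
grip_force: 0.0
```

Request:
step_arm --plan '[{"dx": 0, "dy": 0, "dz": 0, "rx": 0, "ry": 0, "rz": 0, "claw": 1}, {"dx": 0, "dy": 0, "dz": 0, "rx": 0, "ry": 0, "rz": 0, "claw": 1}, {"dx": 0, "dy": 0, "dz": 0, "rx": 0, "ry": 0, "rz": 0, "claw": 1}, {"dx": 0, "dy": 0, "dz": 0, "rx": 0, "ry": 0, "rz": 0, "claw": 1}, {"dx": 0, "dy": 0, "dz": 0, "rx": 0, "ry": 0, "rz": 0, "claw": 1}]'

```text
time_s: 11.8
ee_pos: [0.4743, 0.2647, 0.0715]
eef_rot: [3.142, -0.0, 1.57]
force: [0.1, -0.6, 0.3]
grip_width: 0.0196
grip_force: 25.0
```

Request:
step_arm --plan '[{"dx": 0, "dy": 0, "dz": -0.08, "rx": 0, "ry": 0, "rz": 0, "claw": 1}, {"dx": 0, "dy": 0, "dz": -0.1, "rx": 0, "ry": 0, "rz": 0, "claw": 1}, {"dx": 0, "dy": 0, "dz": -0.15, "rx": 0, "ry": 0, "rz": 0, "claw": 1}, {"dx": 0, "dy": 0, "dz": -0.3, "rx": 0, "ry": 0, "rz": 0, "claw": 1}, {"dx": 0, "dy": 0, "dz": -0.4, "rx": 0, "ry": 0, "rz": 0, "claw": 1}, {"dx": 0, "dy": 0, "dz": -0.4, "rx": 0, "ry": 0, "rz": 0, "claw": 1}, {"dx": 0, "dy": 0, "dz": -0.4, "rx": 0, "ry": 0, "rz": 0, "claw": 1}, {"dx": 0, "dy": 0, "dz": -0.3, "rx": 0, "ry": 0, "rz": 0, "claw": 1}, {"dx": -0.2, "dy": 0.05, "dz": 0, "rx": 0, "ry": 0, "rz": 0, "claw": 1}, {"dx": -0.35, "dy": 0.09, "dz": 0, "rx": 0, "ry": 0, "rz": 0, "claw": 1}]'

```text
time_s: 12.8
ee_pos: [0.488, 0.2102, 0.2863]
eef_rot: [3.139, -0.001, 1.573]
force: [-0.2, 0.4, -1.5]
grip_width: 0.0199
grip_force: 25.0
```

Request:
step_arm --plan '[{"dx": -0.4, "dy": 0.1, "dz": 0, "rx": 0, "ry": 0, "rz": 0, "claw": 1}, {"dx": -0.4, "dy": 0.1, "dz": 0, "rx": 0, "ry": 0, "rz": 0, "claw": 1}, {"dx": -0.4, "dy": 0.1, "dz": 0, "rx": 0, "ry": 0, "rz": 0, "claw": 1}, {"dx": -0.4, "dy": 0.1, "dz": 0, "rx": 0, "ry": 0, "rz": 0, "claw": 1}, {"dx": -0.4, "dy": 0.1, "dz": 0, "rx": 0, "ry": 0, "rz": 0, "claw": 1}, {"dx": -0.4, "dy": 0.1, "dz": 0, "rx": 0, "ry": 0, "rz": 0, "claw": 1}, {"dx": -0.4, "dy": 0.1, "dz": 0, "rx": 0, "ry": 0, "rz": 0, "claw": 1}, {"dx": -0.4, "dy": 0.1, "dz": 0, "rx": 0, "ry": 0, "rz": 0, "claw": 1}, {"dx": -0.3, "dy": 0.1, "dz": 0, "rx": 0, "ry": 0, "rz": 0, "claw": 1}, {"dx": 0, "dy": 0, "dz": 0, "rx": 0, "ry": 0, "rz": 0, "claw": 1}]'

```text
time_s: 13.8
ee_pos: [0.5783, -0.1436, 0.2847]
eef_rot: [-3.142, 0.0, 1.567]
force: [-1.0, -0.1, -0.7]
grip_width: 0.0195
grip_force: 25.0
```

```bash
python3 - <<'E'
from look import *
o,p,c=look('w5.png',['locking_pin','guide_mouth'],(.597,-.214),.155,.18,.04)
print(o['grip_width'])
E
```

```text
[ 0.5783 -0.1436  0.2847] [-3.142  0.     1.567] 13.8
locking_pin 0.71 [309. 211. 340. 279.]
guide_mouth 0.72 [270. 186. 386. 349.]
208 [ 0.59099114 -0.236052    0.16727844] ((603.3616333007812, -221.50213623046875), (68.44822692871094, 20.823991775512695), 43.64594650268555)
0.01952239492973226
```

View pics/w5.png

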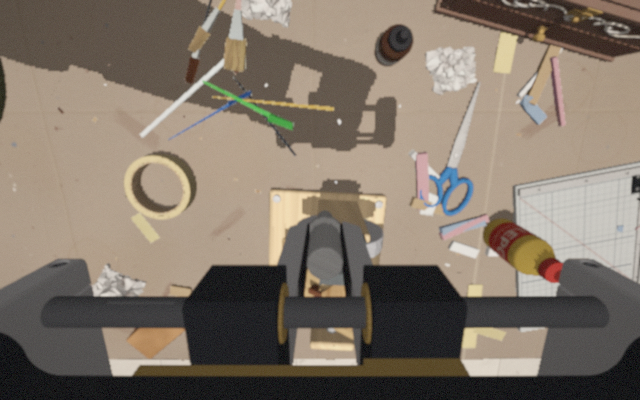

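The pin hangs upright in the jaws, with its foot at about (322,215). I'll take a crop to measure the foot offset in the tool frame.

```bash
python3 - <<'E'
from look import *
p=viewer.camera('wrist')
T=np.array(p['tool_from_camera']);Ti=np.linalg.inv(T)
def px(P): 
    r=cv2.Rodrigues(Ti[:3,:3])[0]; return cv2.projectPoints(np.array([P],float),r,Ti[:3,3],K(p),np.array(p['dist'],float))[0].ravel()
print('foot nominal',px([0,0,.0635]),'per mm x',px([.001,0,.0635]),'top collar',px([0,0,.0185]))
a=p['img'][190:310,270:380,::-1]; cv2.imwrite('pics/c6.png',cv2.resize(a,None,fx=5,fy=5,interpolation=2))
E
```

```text
foot nominal [323.33775554 213.5209617 ] per mm x [323.33632693 212.33592188] top collar [323.06731089 235.31919188]
```

View pics/c6.png

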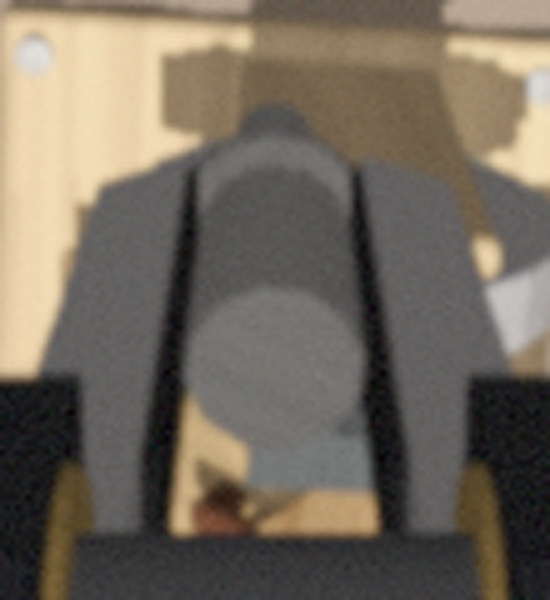

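The collar edge and foot match a centred, upright grasp. They sit about 1.3 mm to +y in the image, which is a camera bias common to the mouth measurement too. The TCP target is (0.5957, −0.2145).

Request:
step_arm --plan '[{"dx": -0.3, "dy": 0.07, "dz": 0, "rx": 0, "ry": 0, "rz": 0, "claw": 1}, {"dx": -0.3, "dy": 0.07, "dz": 0, "rx": 0, "ry": 0, "rz": 0, "claw": 1}, {"dx": -0.11, "dy": 0.035, "dz": 0.1, "rx": 0, "ry": 0, "rz": 0, "claw": 1}, {"dx": 0, "dy": 0, "dz": 0.2, "rx": 0, "ry": 0, "rz": 0, "claw": 1}, {"dx": 0, "dy": 0, "dz": 0.1, "rx": 0, "ry": 0, "rz": 0, "claw": 1}, {"dx": 0, "dy": 0, "dz": 0, "rx": 0, "ry": 0, "rz": 0, "claw": 1}, {"dx": 0, "dy": 0, "dz": 0, "rx": 0, "ry": 0, "rz": 0, "claw": 1}, {"dx": 0, "dy": 0, "dz": 0, "rx": 0, "ry": 0, "rz": 0, "claw": 1}]'

```text
time_s: 14.8
ee_pos: [0.5959, -0.211, 0.2456]
eef_rot: [3.14, 0.001, 1.571]
force: [-0.0, -1.0, -0.6]
grip_width: 0.0194
grip_force: 25.0
```

Request:
step_arm --plan '[{"dx": -0.035, "dy": 0, "dz": 0.05, "rx": 0, "ry": 0, "rz": 0, "claw": 1}, {"dx": 0, "dy": 0, "dz": 0.05, "rx": 0, "ry": 0, "rz": 0, "claw": 1}, {"dx": 0, "dy": 0, "dz": 0.04, "rx": 0, "ry": 0, "rz": 0, "claw": 1}, {"dx": 0, "dy": 0, "dz": 0.04, "rx": 0, "ry": 0, "rz": 0, "claw": 1}, {"dx": 0, "dy": 0, "dz": 0.04, "rx": 0, "ry": 0, "rz": 0, "claw": 1}]'

```text
time_s: 15.3
ee_pos: [0.5956, -0.2148, 0.222]
eef_rot: [-3.141, -0.0, 1.57]
force: [0.5, 0.6, -1.0]
grip_width: 0.0194
grip_force: 25.0
```

Request:
step_arm --plan '[{"dx": 0, "dy": 0, "dz": 0.03, "rx": 0, "ry": 0, "rz": 0, "claw": 1}, {"dx": 0, "dy": 0, "dz": 0.03, "rx": 0, "ry": 0, "rz": 0, "claw": 1}]'

```text
time_s: 15.5
ee_pos: [0.5956, -0.2148, 0.2162]
eef_rot: [-3.142, -0.0, 1.57]
force: [0.1, 0.4, -1.2]
grip_width: 0.0198
grip_force: 25.0
```

Foot at 0.153, so it is 15 mm inside the hole without contact. Continuing down.

Request:
step_arm --plan '[{"dx": 0, "dy": 0, "dz": 0.03, "rx": 0, "ry": 0, "rz": 0, "claw": 1}, {"dx": 0, "dy": 0, "dz": 0.03, "rx": 0, "ry": 0, "rz": 0, "claw": 1}, {"dx": 0, "dy": 0, "dz": 0.03, "rx": 0, "ry": 0, "rz": 0, "claw": 1}]'

```text
time_s: 15.8
ee_pos: [0.5956, -0.2148, 0.2073]
eef_rot: [3.141, 0.0, 1.57]
force: [-0.5, 0.0, -0.9]
grip_width: 0.0196
grip_force: 25.0
```

Request:
step_arm --plan '[{"dx": 0, "dy": 0, "dz": 0.03, "rx": 0, "ry": 0, "rz": 0, "claw": 1}, {"dx": 0, "dy": 0, "dz": 0.03, "rx": 0, "ry": 0, "rz": 0, "claw": 1}, {"dx": 0, "dy": 0, "dz": 0.03, "rx": 0, "ry": 0, "rz": 0, "claw": 1}]'

```text
time_s: 16.1
ee_pos: [0.5956, -0.2148, 0.1982]
eef_rot: [-3.142, 0.0, 1.57]
force: [-0.3, 0.2, -2.1]
grip_width: 0.0194
grip_force: 25.0
```

Request:
step_arm --plan '[{"dx": 0, "dy": 0, "dz": 0.03, "rx": 0, "ry": 0, "rz": 0, "claw": 1}, {"dx": 0, "dy": 0, "dz": 0.02, "rx": 0, "ry": 0, "rz": 0, "claw": 1}]'

```text
time_s: 16.3
ee_pos: [0.5956, -0.2148, 0.1931]
eef_rot: [-3.141, -0.0, 1.57]
force: [0.5, 0.3, -1.2]
grip_width: 0.0196
grip_force: 25.0
```

Request:
step_arm --plan '[{"dx": 0, "dy": 0, "dz": 0.01, "rx": 0, "ry": 0, "rz": 0, "claw": 1}, {"dx": 0, "dy": 0, "dz": 0.01, "rx": 0, "ry": 0, "rz": 0, "claw": 1}]'

```text
time_s: 16.5
ee_pos: [0.5956, -0.2148, 0.1915]
eef_rot: [3.141, 0.0, 1.57]
force: [-1.0, 0.6, 7.5]
grip_width: 0.0193
grip_force: 25.0
```

The collar is seated: the force rises at TCP z 0.1915, as predicted. Releasing and retreating.

Request:
step_arm --plan '[{"dx": 0, "dy": 0, "dz": 0, "rx": 0, "ry": 0, "rz": 0, "claw": 0}, {"dx": 0, "dy": 0, "dz": 0, "rx": 0, "ry": 0, "rz": 0, "claw": 0}, {"dx": 0, "dy": 0, "dz": 0, "rx": 0, "ry": 0, "rz": 0, "claw": 0}, {"dx": 0, "dy": 0, "dz": 0, "rx": 0, "ry": 0, "rz": 0, "claw": 0}, {"dx": 0, "dy": 0, "dz": 0, "rx": 0, "ry": 0, "rz": 0, "claw": 0}, {"dx": 0, "dy": 0, "dz": 0, "rx": 0, "ry": 0, "rz": 0, "claw": 0}, {"dx": 0, "dy": 0, "dz": 0, "rx": 0, "ry": 0, "rz": 0, "claw": 0}, {"dx": 0, "dy": 0, "dz": 0, "rx": 0, "ry": 0, "rz": 0, "claw": 0}]'

```text
time_s: 17.3
ee_pos: [0.5956, -0.2148, 0.1915]
eef_rot: [3.142, 0.0, 1.57]
force: [-0.6, -0.4, -0.7]
grip_width: 0.0803
grip_force: 0.0
```

Request:
step_arm --plan '[{"dx": 0, "dy": 0, "dz": -0.1, "rx": 0, "ry": 0, "rz": 0, "claw": 0}, {"dx": 0, "dy": 0, "dz": -0.2, "rx": 0, "ry": 0, "rz": 0, "claw": 0}, {"dx": 0, "dy": 0, "dz": -0.3, "rx": 0, "ry": 0, "rz": 0, "claw": 0}, {"dx": 0, "dy": 0, "dz": -0.4, "rx": 0, "ry": 0, "rz": 0, "claw": 0}, {"dx": 0.3, "dy": -0.3, "dz": 0, "rx": 0, "ry": 0, "rz": 0, "claw": 0}, {"dx": 0.3, "dy": -0.3, "dz": 0, "rx": 0, "ry": 0, "rz": 0, "claw": 0}, {"dx": 0.3, "dy": -0.3, "dz": 0, "rx": 0, "ry": 0, "rz": 0, "claw": 0}, {"dx": 0.3, "dy": -0.3, "dz": 0, "rx": 0, "ry": 0, "rz": 0, "claw": 0}, {"dx": 0, "dy": 0, "dz": 0, "rx": 0, "ry": 0, "rz": 0, "claw": 0}, {"dx": 0, "dy": 0, "dz": 0, "rx": 0, "ry": 0, "rz": 0, "claw": 0}]'

```text
time_s: 18.3
ee_pos: [0.4758, -0.0946, 0.2927]
eef_rot: [3.14, 0.001, 1.571]
force: [0.2, -0.9, -0.4]
grip_width: 0.094
grip_force: 0.0
```

```bash
python3 - <<'E'
from h import *
o=[]
for n in('scene','top'):
    p=viewer.camera(n); c=cloud(p).reshape(-1,3)
    q=c[(abs(c[:,0]-.596)<.04)&(abs(c[:,1]+.214)<.04)&(c[:,2]>.19)&(c[:,2]<.3)]; print(n,len(q),q.mean(0),q[:,2].max() if len(q) else 0)
    q=c[(abs(c[:,1]+.31)<.03)&(c[:,0]>.5)&(c[:,0]<.58)&(c[:,2]>.03)]
    print('slope',np.degrees(np.arctan(np.polyfit(q[:,0],q[:,2],1)[0])))
    a=p['img'][90:200,300:420,::-1] if n=='scene' else p['img'][140:250,370:490,::-1]
    o.append(cv2.resize(a,None,fx=3.3,fy=3.3))
cv2.imwrite('pics/f.png',np.hstack(o))
E
```

```text
scene 22 [ 0.59821791 -0.20873869  0.20374198] 0.21398117062041033
slope 37.516762649777256
top 56 [ 0.5949191  -0.21169667  0.20898655] 0.2171674734151483
slope 36.552671583040706
```

View pics/f.png

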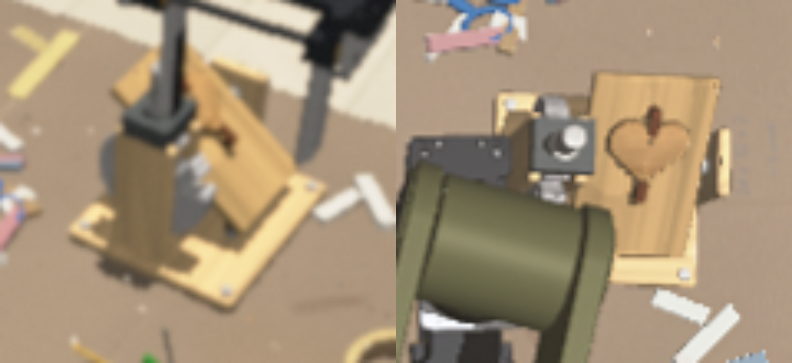

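The pin stands upright in the block, at (570,140) in the right half of the picture. Its top is at 0.212–0.217 m, which means fully down. The board is tilted on its stop and the arm is clear.

```bash
python3 -c "
from station import hand_in
print(hand_in())"
```

```text
the job is handed in; nothing more can be done
None
```

The job is handed in: the board is tilted front-down on its stop, the round pin is seated to its collar in the guide hole, and the square peg is still in the rack; I have no verdict from the judge.

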